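# Air the instrument box: hold its sprung lid at the red mark

## Robot

A 6-joint arm with a two-finger parallel gripper is mounted at the origin on a cart in front of the work surface, level with it; the furniture and walls round the work are solid. World frame = base frame: x ahead of the robot, y to its left, z up, the work surface at z = 0. Lengths are in m, angles in rad, forces in N, time in s.
With the tool pointing down it reaches from about 0.375 to 0.75 m from the base axis. Payload 9 kg.
Tool frame: the origin (TCP) lies on the centre line of the jaws, within the pads' length; the fingertips stand 22 mm ahead of it and the grasp point (between the pads) lies 3 mm ahead of it; z points along the fingers, y is the line along which they close (so a half turn about z gives the same grasp; the last joint's range is limited). The gripper opens to 85 mm and grips with 20 to 120 N. Pads are 22 mm wide; open, the fingers measure 114 mm over their backs; the gripper's body (76 mm by 85 mm) begins 54 mm behind the grasp point. The pads swing forward as they close: fully open they stand 13 mm farther back than shut.
Start: joints at [-1.41, 0.104, 0.097, 1.564, 0, 1.353], TCP at [0.222, -0.557, 0.253] pointing down, gripper open.
Joint ranges: [-2.99, 2.99], [-0.84, 1.86], [-1.1, 1.16], [-1.84, 2.11], [-1.51, 1.56], [-3.14, 3.14]. Speed limits (rad/s): [2.22, 2.22, 2.57, 3.14, 3.14, 3.14].

## Interface

Orientations are given as a unit quaternion [w, x, y, z].
In Python, from bench import manip gives the robot as it stands.
- The arm moves only by the tool carry_out, never from a script. Its argument "commands" is a list of rows, each a list of 5 numbers: the shift along the tool's x, y, z in m, then the turn about the tool's z in rad, then the opening in per cent of the stroke, from 0 (shut) to 100 (fully open). In form: [[dx, dy, dz, spin, claw], ...]. A call has 1 to 12 rows; each row is the pose to reach, as a shift and turn from the pose commanded when the call began, along the tool's axes at that moment; what a row does not reach only later rows make up. A row lasts 1/10 s, in which the tool goes at most 50 mm and 8.59 degrees, less where a joint would pass 70% of its speed; a pose out of reach is approached as far as the arm can. A call with a gripper value outside its range is refused whole. The fingers move at their own pace and stop on an object; "grip_force" is the grip in N (left out, the last holds). Time passes only in rows, so rows that repeat a pose let the fingers close. It gives the time, the measured TCP pose, the force, the opening and the grip force at its end, in the units of the state.
- manip.state(): the state, without advancing time (a new reading comes with each control period).
- manip.snapshot(name): name is "scene" or "top"; returns (picture, depth): 384x512x3 uint8, red, green, blue; 384x512 float32, m along the optical axis (not along the pixel's ray), 0 where there is no reading.
- manip.calibration(name): a dict with "K" (3x3 intrinsics, pixels), "k1" (the pictures are not rectified: a ray, as slopes to the right and down, at radius r is drawn at 1 + k1 r^2 times it, then the intrinsics apply), "R" (3x3) and "t" (3): a world point X has camera coordinates R X + t. Camera axes: x right, y down, z forward; pixel columns grow to the right and rows downward; lengths in m; the calibration is good to about 2 mm. A picture is of the moment at which its call begins. calibration takes no time and is no camera call.
- manip.job_done(): hands the job in; it is judged then, once.
Trained networks look in the newest picture that a camera, given by its name, has taken for a name from the list of things; names that differ only in an ending like _2 or _b are one class to them, and where a whole thing is asked for, a point or a joint stands for the part that bears it (a point fixed in the world has none). Each returns a list of dicts, best first, with "score" (0 to 1); they miss things now and then, are a little off and sometimes report something else, mostly with a low value. They report only what shows in the picture. A call takes as long as a camera call.
- manip.trace(query, camera): "mask" (384x512 bool, what is visible of it) and "rect" ([left, top, width, height] in pixels, round what is visible of it).
- manip.landmark_of(query, camera): "xy" ([column, row] in pixels: a listed point, or the origin of a listed thing).
The state is a dict: "time_s": time; "joint_positions": joint angles; "dq": joint speeds; "joint_torque": joint torques, N m; "tool_pos": TCP position; "ee_rot": TCP orientation; "wrist_force": force on the tool from outside, world axes, zero at the start; "ft_torque": the same for the moment, N m; "opening": finger opening in m; "gripper_force": force on a finger pad.
Only numpy, scipy, OpenCV 4.12 (cv2) and the standard library are available. Lean on these libraries where they do the work, as an engineer would, in place of code of your own. Each camera call takes 0.05 s, during which the arm holds its last target. There are 200 camera calls.

## Task

The steel instrument box has to be aired. Take the tape roll off its lid and stand it upright in the blue tray beside the roll already there, then raise the spring-loaded lid by its black bar handle until the lid's black pointer is level with the red bead on the arc and finish still holding it there: the lid shuts by itself if let go. Leave the red bead and everything else where it is.

Things in the scene. Friction and masses are not known exactly. Their poses are not given: they have to be found in the camera images.
- airing_box: steel box fixed to the worktop, 170 (x) x 200 (y) x 70 mm high without its lid. Origin: centre of its underside; x points from its front (handle side, nearer the robot) to its back (hinge side), y to its left, z up. A dark wire protractor arc stands on its left side, 126 mm left of the middle, from the level of the rim up to 203 mm above the worktop.
- lid (a joint): angle of the lid in rad: 0 shut (as at the start), grows as its front rises, stop at 1.2. The lid is a steel plate 170 x 200 x 8 mm, 0.3 kg, top face 78 mm above the worktop when shut. A spring in the hinge pulls it shut at every angle: with the weight it takes about 4 N upward at the handle when shut and about 6 N square to the line from hinge to handle at 0.7 rad (about 10 N if pulled straight up).
- lid_hinge (a point): point on the lid's hinge axis, in the middle of the box's width; the axis runs along the box's y, 85 mm behind the box's origin and 70 mm above the worktop.
- handle_bar (a point): middle of the round bar of the black bow handle, which stands upright on the lid near its front edge and is fixed to it: bar 10 mm thick, straight for 88 mm along the box's y, carried by a post at each end, its middle 42 mm above the lid's top face (so 32 mm or more of free room below it), 147 mm before the hinge axis and 50 mm above it when the lid is shut.
- lid_pointer (a point): outer end of the black pointer pin (9 mm thick) that sticks out of the lid's left edge near the front, 152 mm from the hinge axis. It turns with the lid; its x axis lies along the lid, toward the hinge.
- marker (a joint): angle in rad of the red marker on the arc, on the same axis and scale as the lid: lid and pointer are at the mark when joint lid equals joint marker. It lies between 0.3 and 0.68 and must not be moved.
- marker_bead (a point): centre of the red bead, 16 mm across, carried on the arc, 152 mm from the hinge axis and 13 mm to the left of the pointer's end when they are level. Its x axis points toward the hinge, as the pointer's does when the lid is at the mark.
- roll: short cream roll of tape, 33 mm across, 34 mm high, 40 g, standing upright on the shut lid behind the handle. Origin: centre of its underside, z up its axis.
- tray: shallow blue tray fixed to the worktop, outside 100 (x) x 180 (y) x 22 mm high, walls and floor 3 mm. Origin: centre of its underside. Its +y half is partly taken by tray_roll; the -y half is free. Behind it (+x) stands the fixed centrifuge, 150 mm high, its front knobs about 515 mm ahead of the robot base axis: keep the gripper clear of them.
- tray_roll: white tape roll 33 mm across, 60 mm high, standing in the +y half of the tray; stays there. Origin: centre of its underside.
- tall_roll: cream tape roll 33 mm across, 50 mm high, standing on the worktop between box and tray; a bystander. Origin: centre of its underside.
- white_bottle: white bottle with a blue label, 61 mm across, 150 mm high; a bystander. Origin: centre of its underside.
- pen: pen with a blue cap, 9 x 136 x 10 mm, lying on the worktop; a bystander. Origin: centre of its underside.

How it is judged:
By the outcome, as a careful person would: the job done as asked, in the order asked, and still so for the second after the job is handed in, while the arm keeps its last pose, push and grip.
It also fails if it takes over 54 s, if anything falls off the work surface, if the arm or the gripper's body presses on something with over 40 N, if the wrist force passes 120 N, or if a joint passes its speed limit or range.

## Working session

There is one attempt and no reset: what is moved stays moved. The work goes in short steps, Python scripts to look and compute and a tool call to move; the robot and the scene stay as the last step left them, time stands still between calls to the robot, and variables do not carry over. Pictures are saved under pics/ and viewed, at most 10 in all, crops included, and the job is handed in when it is done.

Besides the shell and the picture viewer there is one more tool, called after "Emit:" by a JSON object that holds its "api" and its "payload", one argument or row to a line. carry_out: Moves the arm, as the interface text tells. Its arguments: {"type":"object","properties":{"commands":{"type":"array","items":{"type":"array","items":{"type":"number"}}},"grip_force":{"type":"number"}},"required":["commands"]}

```bash
ls; mkdir -p pics
cat > h.py <<'E'
import numpy as np, cv2
from bench import manip
def ray(cam,uv):
    c=manip.calibration(cam);K=np.array(c["K"])
    d=((uv[0]-K[0,2])/K[0,0],(uv[1]-K[1,2])/K[1,1]);d=np.array(d);s=d.copy()
    for _ in range(20): s=d/(1+c["k1"]*(s@s))
    R=np.array(c["R"]);t=np.array(c["t"])
    return -R.T@t, R.T@np.array([s[0],s[1],1.0])
def at_depth(cam,uv,z):
    o,d=ray(cam,uv);return o+d*z
def at_z(cam,uv,z):
    o,d=ray(cam,uv);return o+d*(z-o[2])/d[2]
def tri(uv1,uv2,c1="scene",c2="top"):
    o1,d1=ray(c1,uv1);o2,d2=ray(c2,uv2)
    A=np.stack([d1,-d2],1);s=np.linalg.lstsq(A,o2-o1,rcond=None)[0]
    a=o1+s[0]*d1;b=o2+s[1]*d2
    return (a+b)/2,np.linalg.norm(a-b)
def cloud(cam,dep,mask):
    v,u=np.nonzero(mask&(dep>0))
    return np.array([at_depth(cam,(a,b),dep[b,a]) for a,b in zip(u,v)])
E
python3 - <<'E'
from h import *
for c in("scene","top"):
    p,d=manip.snapshot(c);cv2.imwrite(f"pics/{c}0.png",p[:,:,::-1]);np.save(f"pics/{c}0d.npy",d)
    for q in "airing_box lid_hinge handle_bar lid_pointer marker_bead roll tray tray_roll tall_roll white_bottle pen".split():
        r=manip.landmark_of(q,c)
        print(c,q,[(np.round(x["xy"],1).tolist(),round(x["score"],2)) for x in r[:3]])
print(manip.state())
E
```

```text
pics
scene airing_box []
scene lid_hinge [([139.2, 262.0], 0.72)]
scene handle_bar []
scene lid_pointer []
scene marker_bead []
scene roll []
scene tray [([209.3, 260.1], 0.93)]
scene tray_roll [([193.4, 259.5], 0.81), ([356.9, 173.4], 0.43)]
scene tall_roll [([299.6, 225.9], 0.69)]
scene white_bottle [([163.6, 222.9], 0.6)]
scene pen [([136.9, 261.2], 0.53), ([297.0, 229.0], 0.44), ([163.2, 223.4], 0.17)]
top airing_box [([346.8, 202.5], 0.61)]
top lid_hinge [([349.6, 168.2], 0.86)]
top handle_bar [([357.8, 210.9], 0.85)]
top lid_pointer [([320.2, 218.1], 0.74)]
top marker_bead [([314.0, 210.8], 0.46), ([146.7, 199.4], 0.41), ([187.3, 216.8], 0.21)]
top roll [([361.5, 181.4], 0.41)]
top tray [([198.6, 226.1], 0.72)]
top tray_roll [([187.8, 218.9], 0.64)]
top tall_roll [([286.7, 219.7], 0.64)]
top white_bottle [([180.5, 161.7], 0.66), ([202.9, 223.5], 0.28)]
top pen [([147.9, 196.4], 0.64)]
{'time_s': 1.2, 'joint_positions': array([-1.40966963e+00,  1.04103102e-01,  9.73130523e-02,  1.56389125e+00,
       -1.49291491e-05,  1.35312534e+00]), 'dq': array([ 0.00055026, -0.00125268,  0.00253533,  0.00041904, -0.00027996,
       -0.00063245]), 'joint_torque': array([-1.77198467e-04, -5.56754136e+01,  5.03769886e+01,  7.31690325e-04,
       -3.97296262e-04,  1.82916585e-05]), 'tool_pos': array([ 0.22190912, -0.55749384,  0.25333606]), 'ee_rot': array([ 5.72794176e-05,  9.82117590e-01,  1.88268519e-01, -9.08740224e-06]), 'wrist_force': array([ 0.52479565,  0.47642368, -0.4381388 ]), 'ft_torque': array([0.02676974, 0.0117271 , 0.02547343]), 'gripper_force': 0.0, 'opening': 0.08528886633512439}
```

Run:
```python
import cv2
a=cv2.imread("pics/top0.png");cv2.imwrite("pics/top0b.png",cv2.resize(a[110:290,110:410],None,fx=2.6,fy=2.6,interpolation=3))
```

```text
(no output)
```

View pics/scene0.png

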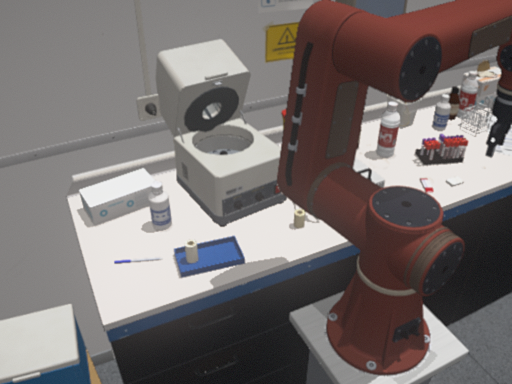

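View pics/top0b.png

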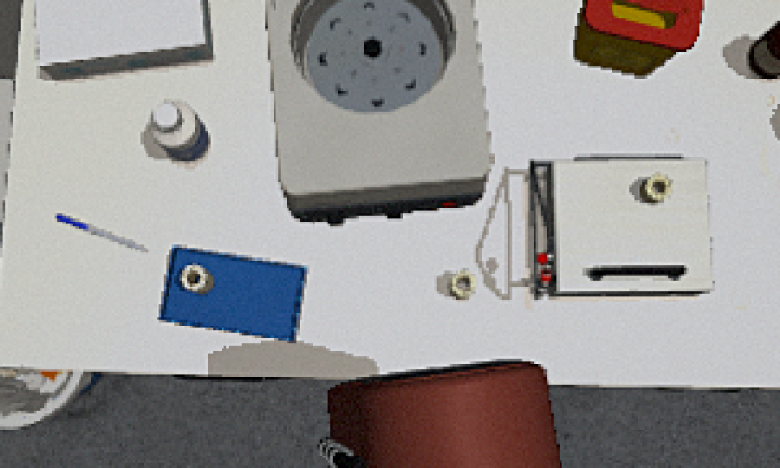

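The scene view has the box hidden behind the arm; the tray is at about (209,258), with the tray roll at (192,252). In the top view the roll is at about (362,182), the handle bar at (355,214), the red bead at about (319,209–217), the tray centre at (199,223), and tall_roll at (287,219).

Run:
```python
from h import *
d=np.load("pics/top0d.npy");p=cv2.imread("pics/top0.png")
o,_=ray("top",(256,192));print("cam",o.round(3))
L={"lid_hinge":((349.6,168.2),.07),"handle":((357.8,210.9),.12),"pointer":((320.2,218.1),.075),"bead1":((319,209.2),.13),"roll_base":((361.5,181.4),.078),"tray":((198.6,226.1),0),"tray_roll":((187.8,218.9),.003),"tall":((286.7,219.7),0)}
for k,(uv,z) in L.items(): print(k,at_z("top",uv,z).round(4))
# depth-based
def region(u0,u1,v0,v1,zlo,zhi,name):
    m=np.zeros(d.shape,bool);m[v0:v1,u0:u1]=1
    P=cloud("top",d,m);P=P[(P[:,2]>zlo)&(P[:,2]<zhi)]
    print(name,len(P),"mean",P.mean(0).round(4),"min",P.min(0).round(4),"max",P.max(0).round(4))
    r=cv2.minAreaRect((P[:,:2]*1000).astype(np.float32));print("  rect",r)
region(345,375,170,195,.10,.13,"rolltop")
region(325,380,205,225,.105,.14,"handle")
region(318,390,165,230,.073,.083,"lid")
region(275,300,205,230,.04,.06,"tall")
region(165,230,195,245,.015,.03,"traywall")
region(175,200,205,225,.05,.08,"trayroll")
hsv=cv2.cvtColor(p,cv2.COLOR_BGR2HSV)
b=(hsv[...,0]>100)&(hsv[...,0]<125)&(hsv[...,1]>130);b[:,:160]=0;b[:,235:]=0;b[:200]=0;b[245:]=0
v,u=np.nonzero(b);print("blue rect",cv2.minAreaRect(np.stack([u,v],1).astype(np.float32)))
P=np.array([at_z("top",q,.022)[:2] for q in zip(u,v)]);r=cv2.minAreaRect((P*1000).astype(np.float32));print(r)
r_=(p[...,2]>130)&(p[...,1]<90)&(p[...,0]<90);r_[:200]=0;r_[230:]=0;r_[:,:300]=0;r_[:,340:]=0
n,l,s,c=cv2.connectedComponentsWithStats(r_.astype(np.uint8))
for i in range(1,n):
    vs,us=np.nonzero(l==i);print("red",s[i],c[i].round(1),np.median(d[l==i]),[at_depth("top",(a,e),d[e,a]).round(3).tolist() for a,e in list(zip(us,vs))[:6]])
cv2.imwrite("pics/box0.png",cv2.resize(p[150:235,290:395],None,fx=7,fy=7,interpolation=0))
```

```text
cam [0.323 0.063 1.372]
lid_hinge [ 0.6096 -0.2361  0.07  ]
handle [ 0.4608 -0.2496  0.12  ]
pointer [ 0.439  -0.1365  0.075 ]
bead1 [ 0.462  -0.1241  0.13  ]
roll_base [ 0.5641 -0.2737  0.078 ]
tray [0.4068 0.2715 0.    ]
tray_roll [0.4304 0.3098 0.003 ]
tall [ 0.4373 -0.0322  0.    ]
rolltop 80 mean [ 0.5581 -0.269   0.1102] min [ 0.5424 -0.286   0.1   ] max [ 0.5734 -0.2527  0.116 ]
  rect ((557.8184814453125, -269.42437744140625), (30.82172966003418, 33.40788269042969), 1.5935660600662231)
handle 116 mean [ 0.4527 -0.2421  0.1224] min [ 0.4464 -0.3003  0.108 ] max [ 0.4591 -0.1916  0.1306]
  rect ((452.41790771484375, -246.0380859375), (10.315938949584961, 108.88304901123047), 1.581614375114441)Traceback (most recent call last):
  File "<stdin>", line 14, in <module>
  File "<stdin>", line 9, in region
  File "h.py", line 20, in cloud
    return np.array([at_depth(cam,(a,b),dep[b,a]) for a,b in zip(u,v)])
                     ~~~~~~~~^^^^^^^^^^^^^^^^^^^^
  File "h.py", line 10, in at_depth
    o,d=ray(cam,uv);return o+d*z
        ~~~^^^^^^^^
  File "h.py", line 4, in ray
    c=manip.calibration(cam);K=np.array(c["K"])
ValueError: time passes only in moves, steps and waits
```

```bash
sed -i 's/^def ray/_C={}\ndef cal(c):\n    if c not in _C: _C[c]=manip.calibration(c)\n    return _C[c]\ndef ray/; s/c=manip.calibration(cam);/c=cal(cam);/' h.py
python3 - <<'E'
from h import *
d=np.load("pics/top0d.npy");p=cv2.imread("pics/top0.png")
print("K",cal("top")["K"],cal("top")["k1"])
def region(u0,u1,v0,v1,zlo,zhi,name):
    m=np.zeros(d.shape,bool);m[v0:v1,u0:u1]=1
    P=cloud("top",d,m);P=P[(P[:,2]>zlo)&(P[:,2]<zhi)]
    print(name,len(P),"mean",P.mean(0).round(4),"rng",np.percentile(P,[2,98],axis=0).round(4).tolist())
    r=cv2.minAreaRect((P[:,:2]*1000).astype(np.float32));print("  rect",np.round(r[0],1),np.round(r[1],1),r[2])
region(318,390,165,230,.070,.086,"lid")
region(275,300,205,230,.03,.06,"tall")
region(175,200,205,225,.05,.08,"trayroll")
hsv=cv2.cvtColor(p,cv2.COLOR_BGR2HSV)
b=(hsv[...,0]>100)&(hsv[...,0]<125)&(hsv[...,1]>130);b[:,:160]=0;b[:,235:]=0;b[:200]=0;b[245:]=0
v,u=np.nonzero(b)
P=np.array([at_z("top",q,.022)[:2] for q in zip(u,v)]);r=cv2.minAreaRect((P*1000).astype(np.float32));print("tray",r)
dk=(p.max(2)<70);dk[:208]=0;dk[220:]=0;dk[:,:330]=0;dk[:,380:]=0
v,u=np.nonzero(dk);print("handle dark",len(v),[at_z("top",(u.mean(),v.mean()),.12).round(4)],u.min(),u.max(),v.min(),v.max())
P=np.array([at_z("top",q,.122)[:2] for q in zip(u,v)]);print(cv2.minAreaRect((P*1000).astype(np.float32)))
r_=(p[...,2]>130)&(p[...,1]<90)&(p[...,0]<90);r_[:200]=0;r_[230:]=0;r_[:,:300]=0;r_[:,340:]=0
n,l,s,c=cv2.connectedComponentsWithStats(r_.astype(np.uint8))
for i in range(1,n):
    vs,us=np.nonzero(l==i);print("red",s[i],c[i].round(1),[at_depth("top",(a,e),d[e,a]).round(3).tolist() for a,e in list(zip(us,vs))[:6]])
cv2.imwrite("pics/box0.png",cv2.resize(p[150:235,290:395],None,fx=7,fy=7,interpolation=0))
E
```

```text
K [[397.78852331   0.         254.22782954]
 [  0.         397.78852331 189.7921827 ]
 [  0.           0.           1.        ]] -0.10612881033477028
lid 2888 mean [ 0.5161 -0.2412  0.0777] rng [[0.4329, -0.3395, 0.072], [0.6008, -0.148, 0.0834]]
  rect [ 518.  -238.9] [177.  212.2] 2.585697650909424
tall 67 mean [ 0.4373 -0.0328  0.0486] rng [[0.4224, -0.0485, 0.0369], [0.4523, -0.0172, 0.0548]]
  rect [437.3 -33. ] [30.6 31.2] 46.1450309753418
trayroll 70 mean [0.4338 0.3108 0.0617] rng [[0.4184, 0.2962, 0.0516], [0.4485, 0.3258, 0.0676]]
  rect [433.4 312. ] [30.4 33.6] 1.5259723663330078
tray ((417.3070373535156, 268.09912109375), (178.42221069335938, 96.73562622070312), 82.69171905517578)
handle dark 121 [array([ 0.45  , -0.2391,  0.12  ])] 337 373 212 217
((448.87738037109375, -240.2001953125), (15.906859397888184, 115.58096313476562), 1.332026481628418)
red [317 207   3   4   9] [318.1 208.7] [[0.467, -0.118, 0.15], [0.464, -0.116, 0.144], [0.464, -0.119, 0.146], [0.464, -0.121, 0.148], [0.461, -0.116, 0.143], [0.461, -0.119, 0.147]]
red [318 216   4   2   6] [319.5 216.3] [[0.438, -0.117, 0.155], [0.438, -0.12, 0.158], [0.438, -0.123, 0.158], [0.446, -0.139, 0.077], [0.435, -0.12, 0.155], [0.435, -0.124, 0.155]]
```

View pics/box0.png

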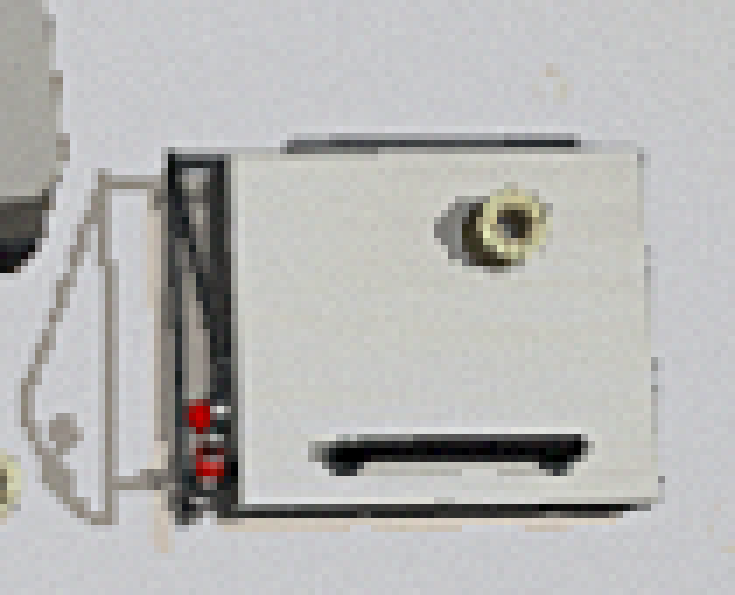

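The close-up shows the roll at about (363,182), the handle bar at (355,214), and red spots at (318,209) and (319.5,216) on the bead's carrier. The box is nearly square to the world axes. I'll move above the roll at (0.558, -0.269), with the jaws closing along x.

Emit:
{"api": "carry_out", "payload": {
  "commands": [
    [0.419,-0.143,0.05,-1.19,70],
    [0.419,-0.143,0.05,-1.19,70],
    [0.419,-0.143,0.05,-1.19,70],
    [0.419,-0.143,0.05,-1.19,70],
    [0.419,-0.143,0.05,-1.19,70],
    [0.419,-0.143,0.05,-1.19,70],
    [0.419,-0.143,0.05,-1.19,70],
    [0.419,-0.143,0.05,-1.19,70],
    [0.419,-0.143,0.05,-1.19,70],
    [0.419,-0.143,0.05,-1.19,70],
    [0.419,-0.143,0.05,-1.19,70],
    [0.419,-0.143,0.05,-1.19,70]
  ],
  "grip_force": 30
}}

```text
time_s: 2.4
tool_pos: [0.5578, -0.2704, 0.2034]
ee_rot: [0.0, 0.708, 0.706, -0.0]
wrist_force: [-0.4, -0.2, 0.5]
opening: 0.0597
gripper_force: 0.0
```

Emit:
{"api": "carry_out", "payload": {
  "commands": [
    [0,0,0.045,0,70],
    [0,0,0.08,0,70],
    [0,0,0.095,0,70],
    [0,0,0.095,0,70],
    [0,0,0.095,0,20],
    [0,0,0.095,0,20],
    [0,0,0.095,0,20],
    [0,0,0.095,0,20],
    [0,0,0.095,0,20],
    [0,0,0.095,0,20],
    [0,0,0.095,0,20]
  ],
  "grip_force": 30
}}

```text
time_s: 3.5
tool_pos: [0.5593, -0.2708, 0.111]
ee_rot: [0.002, 0.708, 0.706, -0.0]
wrist_force: [-0.9, -0.9, 7.9]
opening: 0.0321
gripper_force: 29.7
```

Run:
```python
from h import *
for c in("scene","top"):
    p,d=manip.snapshot(c);cv2.imwrite(f"pics/{c}1.png",p[:,:,::-1])
    a=p[:,:,::-1]
    if c=="scene": cv2.imwrite("pics/s1.png",cv2.resize(a[80:280,160:440],None,fx=2.8,fy=2.8,interpolation=3))
```

```text
(no output)
```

View pics/s1.png

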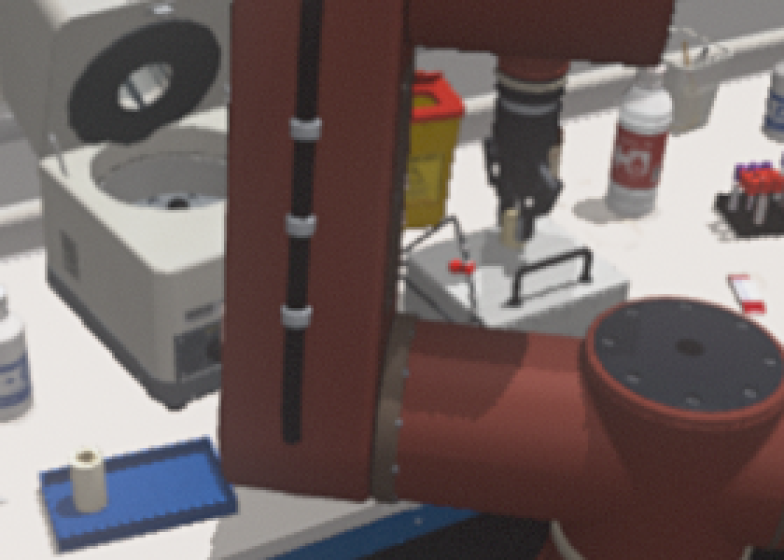

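The fingers hold the cream roll. The bead is visible in the scene view at about (325,175). Next: lift, pull back toward the robot, and cross to the tray.

Emit:
{"api": "carry_out", "payload": {
  "commands": [
    [0,0,-0.03,0,20],
    [0,0,-0.08,0,20],
    [0,-0.02,-0.13,0,20],
    [0.0,-0.07,-0.15,0,20],
    [0.03,-0.11,-0.15,0,20],
    [0.08,-0.13,-0.15,0,20],
    [0.13,-0.13,-0.15,0,20],
    [0.18,-0.13,-0.15,0,20],
    [0.23,-0.13,-0.15,0,20],
    [0.28,-0.13,-0.15,0,20],
    [0.33,-0.13,-0.15,0,20],
    [0.38,-0.13,-0.15,0,20]
  ]
}}

```text
time_s: 4.8
tool_pos: [0.429, 0.1053, 0.2597]
ee_rot: [0.001, 0.708, 0.706, 0.001]
wrist_force: [2.3, -0.7, -1.1]
opening: 0.0321
gripper_force: 30.2
```

Run:
```python
from h import *
for c in("scene0","scene1","top0","top1"):
    p=cv2.imread(f"pics/{c}.png")
    r_=(p[...,2]>120)&(p[...,1]<90)&(p[...,0]<90)
    z=np.zeros_like(r_)
    if "scene" in c: z[165:185,312:340]=1
    else: z[200:225,310:330]=1
    n,l,s,ce=cv2.connectedComponentsWithStats((r_&z).astype(np.uint8))
    print(c,s[1:].tolist(),ce[1:].round(1).tolist())
for us in [(325,175.4)]:
    for ut in [(318.1,208.7),(319.5,216.3)]:
        X,e=tri(us,ut);print(X.round(4),e.round(4))
print(manip.state()["tool_pos"])
```

```text
scene0 [] []
scene1 [[320, 173, 9, 5, 26]] [[324.0, 175.2]]
top0 [[317, 207, 3, 4, 10], [318, 215, 4, 3, 8]] [[318.0, 208.8], [319.1, 216.2]]
top1 [[317, 207, 3, 4, 10], [318, 214, 1, 1, 1]] [[318.0, 208.8], [318.0, 214.0]]
[ 0.46   -0.123   0.1417] 0.0082
[ 0.4395 -0.1185  0.1549] 0.0083
[0.42898841 0.10526848 0.25966743]
```

Emit:
{"api": "carry_out", "payload": {
  "commands": [
    [0.05,-0.01,0,0,20],
    [0.1,-0.018,0.03,0,20],
    [0.119,-0.018,0.08,0,20],
    [0.119,-0.018,0.13,0,20],
    [0.119,-0.018,0.175,0,20],
    [0.119,-0.018,0.2,0,20],
    [0.119,-0.018,0.212,0,20],
    [0.119,-0.018,0.218,0,20],
    [0.119,-0.018,0.221,0,20],
    [0.119,-0.018,0.221,0,20],
    [0.119,-0.018,0.221,0,20]
  ]
}}

```text
time_s: 5.9
tool_pos: [0.4125, 0.2224, 0.0388]
ee_rot: [0.001, 0.708, 0.706, 0.001]
wrist_force: [-0.1, -0.4, -1.6]
opening: 0.0319
gripper_force: 30.2
```

Run:
```python
from h import *
p,d=manip.snapshot("scene");cv2.imwrite("pics/s2.png",cv2.resize(p[200:300,150:290,::-1],None,fx=5,fy=5,interpolation=3))
print(manip.state()["wrist_force"])
```

```text
[ 0.27712548  0.32068458 -0.22749718]
```

View pics/s2.png

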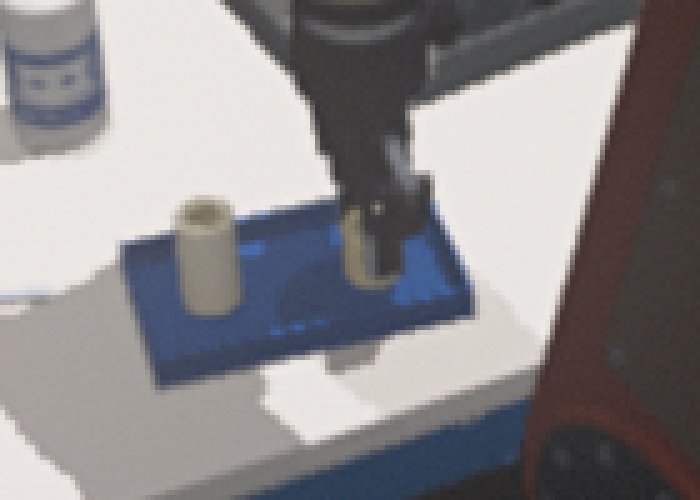

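The roll is in the right half of the tray, at about (225,248), just above the floor. I'll lower it until it touches.

Emit:
{"api": "carry_out", "payload": {
  "commands": [
    [0,0,0.002,0,20],
    [0,0,0.002,0,20],
    [0,0,0.003,0,20],
    [0,0,0.003,0,20]
  ]
}}

```text
time_s: 6.35
tool_pos: [0.4122, 0.2224, 0.036]
ee_rot: [0.001, 0.708, 0.706, 0.001]
wrist_force: [-4.6, -1.4, 15.5]
opening: 0.0321
gripper_force: 31.6
```

Emit:
{"api": "carry_out", "payload": {
  "commands": [
    [0,0,-0.001,0,45],
    [0,0,-0.001,0,50],
    [0,0,-0.001,0,50],
    [0,0,-0.001,0,50],
    [0,0,-0.02,0,50],
    [0,0,-0.06,0,50],
    [0,0,-0.11,0,50],
    [0,0,-0.16,0,50],
    [0,0,-0.21,0,50],
    [0,0,-0.21,0,50]
  ]
}}

```text
time_s: 7.35
tool_pos: [0.4138, 0.2228, 0.2513]
ee_rot: [0.003, 0.708, 0.706, 0.004]
wrist_force: [0.4, -0.1, -0.5]
opening: 0.0429
gripper_force: 0.0
```

Run:
```python
from h import *
p,d=manip.snapshot("scene");cv2.imwrite("pics/s3.png",cv2.resize(p[200:300,150:290,::-1],None,fx=5,fy=5,interpolation=3))
```

```text
(no output)
```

View pics/s3.png

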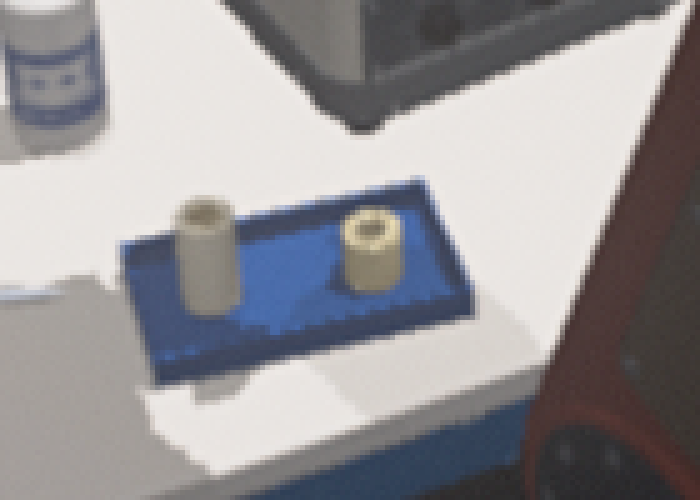

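The roll stands upright in the tray at about (224,250). Now to above the handle bar at (0.454, -0.242).

Emit:
{"api": "carry_out", "payload": {
  "commands": [
    [-0.05,0,-0.01,0,50],
    [-0.1,0,-0.015,0,50],
    [-0.15,0,-0.015,0,50],
    [-0.2,0.0,-0.015,0,50],
    [-0.25,0.01,-0.015,0,50],
    [-0.3,0.02,-0.015,0,50],
    [-0.35,0.03,-0.015,0,50],
    [-0.4,0.04,-0.015,0,50],
    [-0.44,0.04,0,0,50],
    [-0.465,0.04,0.02,0,50],
    [-0.465,0.04,0.03,0,50],
    [-0.465,0.04,0.03,0,50]
  ]
}}

```text
time_s: 8.6
tool_pos: [0.4491, -0.2419, 0.2113]
ee_rot: [-0.003, 0.708, 0.706, -0.0]
wrist_force: [0.1, -0.4, 0.5]
opening: 0.043
gripper_force: 0.0
```

Run:
```python
from h import *
p,d=manip.snapshot("scene");a=p[:,:,::-1];cv2.imwrite("pics/scene4.png",a);cv2.imwrite("pics/s4.png",cv2.resize(a[100:220,280:400],None,fx=5,fy=5,interpolation=3))
for q in("handle_bar","lid_pointer","marker_bead","lid_hinge"):
    print(q,[(np.round(x["xy"],1).tolist(),round(x["score"],2)) for x in manip.landmark_of(q,"scene")[:2]])
print(manip.state()["tool_pos"])
```

```text
handle_bar [([356.4, 172.6], 0.68)]
lid_pointer [([324.7, 196.8], 0.74), ([139.2, 262.5], 0.4)]
marker_bead [([318.0, 175.0], 0.58), ([194.0, 260.8], 0.31)]
lid_hinge [([326.9, 164.8], 0.76)]
[ 0.45084884 -0.24213168  0.21530817]
```

View pics/s4.png

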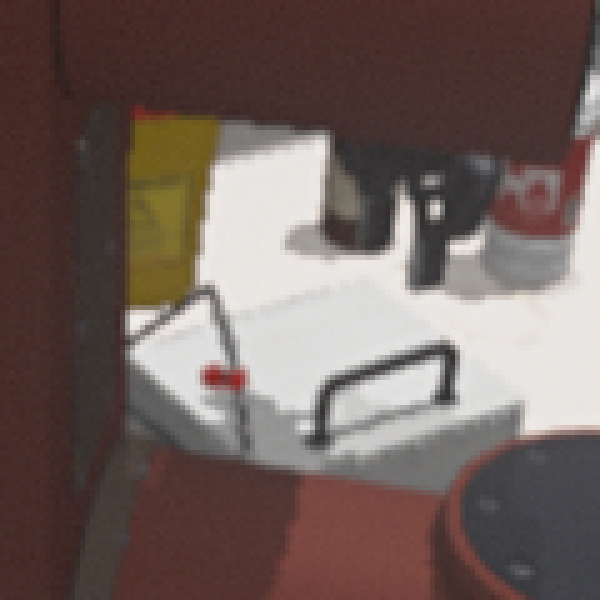

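The scene view shows the handle bar at about (357,172), the red marker at (322–328,175.5) and the open jaws above the bar. Triangulating these against the top view.

Run:
```python
from h import *
print("cam scene",ray("scene",(256,192))[0].round(3))
print("handle",tri((357,172.4),(355,214.3)))
p=cv2.imread("pics/scene4.png")[170:182,316:334].astype(int)
print((p[...,2]-p[...,1])[2:10])
t=cv2.imread("pics/top0.png")[203:221,313:325].astype(int)
print((t[...,2]-t[...,1]))
for a in [(322.4,175.4),(327.6,175.6)]:
    for b in [(318,208.8),(319.1,216.2)]:
        X,e=tri(a,b);w=X-np.array([.602,0,.07]);print(a,b,X.round(4),e.round(4),"r",np.hypot(w[0],w[2]).round(3),"ang",np.arctan2(w[2],-w[0]).round(3))
```

```text
cam scene [-0.542  0.586  0.935]
handle (array([ 0.44906041, -0.23930981,  0.12538507]), np.float64(0.00035750607450403944))
[[  2   0   0  -1  -1   9  21  20  10   3  -1   1   3   0  -1   1   0   0]
 [  1   0  -1  -1  16  39  59  51  28  12  16  21  26  18  -1  -1   0   1]
 [  1   1  -1   6  34  76  95  80  47  35  51  66  60  29   0  -2  -1   1]
 [  1  -1  -1   8  35  85 102  84  64  62  86 101  82  32   1  -2  -1  -1]
 [  0   0  -1   5  24  56  75  66  55  60  85 103  73  31   6  -1   0   0]
 [  1   0  -1   0   7  20  34  38  33  38  58  73  37  13   5  -1   0  -1]
 [  0   0   0   0   1   4   9  11  13  12  21  25  10   3   1   0   0   0]
 [  0   1   0   0   0  -1  -1   0   2  -1   2   4   2   1   0   0   0   0]]
[[  4   5  -5   0   7   7   6   2  -5  -3   5   1]
 [  5   6  -7   4   6  10   5  -2   5  -5  -1  -1]
 [  4   3  -2   4   5   1   0   0  -6   2  -1  -2]
 [  8   0  -4  -4  -5  -3   2  -3  -6  -1   2   1]
 [  5   5  -8   5  47  75  52   5  -2  -4   5   1]
 [  3   2 -10  19 127 182 141   8  -1   4  -1   1]
 [  8   2 -11  37 161 197 163  24  -6   1  -6   0]
 [  6   3  -9  14
[... 162 characters left out ...]
 20   4   9   0  -5   0]
 [  4   6   3  -2  20  69  36  17  50  15   0   1]
 [  6   5  -2  -6  15  78  32  11  33   0  -1   0]
 [  8   3  -1  -5  10 131 142 113  91  11  -3  -2]
 [  7   3   1  -8   6 117 163 139 106  14  -1  -1]
 [  4   6   4  -9  -5  31  33  35  32  -7  -3  -3]
 [  4   5   1  -7  -8   3   8   0  -4   1  -2  -1]
 [  3   4   8   0   3  -1  -3  -4   2  -4   4   1]]
(322.4, 175.4) (318, 208.8) [ 0.4618 -0.1195  0.1416] 0.0005 r 0.157 ang 0.472
(322.4, 175.4) (319.1, 216.2) [ 0.4415 -0.1145  0.155 ] 0.0147 r 0.182 ang 0.487
(327.6, 175.6) (318, 208.8) [ 0.4575 -0.126   0.1417] 0.016 r 0.161 ang 0.46
(327.6, 175.6) (319.1, 216.2) [ 0.4375 -0.121   0.1547] 0.0005 r 0.185 ang 0.475
```

Emit:
{"api": "carry_out", "payload": {
  "commands": [
    [0,0,0.04,0,50],
    [0,0,0.075,0,50],
    [0,0,0.091,0,50],
    [0,0,0.091,0,50],
    [0,0,0.091,0,50]
  ]
}}

```text
time_s: 9.35
tool_pos: [0.4509, -0.243, 0.1249]
ee_rot: [0.001, 0.708, 0.707, 0.0]
wrist_force: [-0.4, 0.3, 0.3]
opening: 0.0425
gripper_force: 0.0
```

Emit:
{"api": "carry_out", "payload": {
  "commands": [
    [0,0,0.002,0,20],
    [0,0,0.002,0,0],
    [0,0,0.002,0,0],
    [0,0,0.002,0,0],
    [0,0,0.002,0,0],
    [0,0,0.002,0,0],
    [0,0,0.002,0,0]
  ],
  "grip_force": 60
}}

```text
time_s: 10.05
tool_pos: [0.4521, -0.2434, 0.1228]
ee_rot: [0.002, 0.708, 0.707, 0.001]
wrist_force: [7.1, 0.4, -0.6]
opening: 0.0081
gripper_force: 58.3
```

Emit:
{"api": "carry_out", "payload": {
  "commands": [
    [0,0.003,-0.007,0,0],
    [0,0.006,-0.014,0,0],
    [0,0.009,-0.021,0,0],
    [0,0.013,-0.028,0,0],
    [0,0.017,-0.035,0,0],
    [0,0.021,-0.041,0,0],
    [0,0.026,-0.047,0,0],
    [0,0.031,-0.053,0,0],
    [0,0.031,-0.053,0,0],
    [0,0.031,-0.053,0,0]
  ],
  "grip_force": 70
}}

```text
time_s: 11.05
tool_pos: [0.4807, -0.2424, 0.175]
ee_rot: [-0.001, 0.708, 0.706, -0.001]
wrist_force: [-8.3, 3.7, 1.5]
opening: 0.0079
gripper_force: 68.9
```

Run:
```python
from h import *
for c in("scene","top"):
    p,d=manip.snapshot(c);a=p[:,:,::-1];cv2.imwrite(f"pics/{c}5.png",a)
    for q in("lid_pointer","marker_bead","handle_bar"):
        print(c,q,[(np.round(x["xy"],1).tolist(),round(x["score"],2)) for x in manip.landmark_of(q,c)[:2]])
s=cv2.resize(cv2.imread("pics/scene5.png")[140:215,290:390],(600,450),interpolation=3)
t=cv2.resize(cv2.imread("pics/top5.png")[190:230,300:330],(200*3//2,400),interpolation=3)
im=np.zeros((450,600+200,3),np.uint8);im[:,:600]=s;t=t[:,:200];im[:400,600:800]=t
cv2.imwrite("pics/c5.png",im);st=manip.state();print(st["tool_pos"],st["wrist_force"],st["opening"])
```

```text
scene lid_pointer [([328.9, 179.9], 0.89)]
scene marker_bead [([318.5, 175.2], 0.62)]
scene handle_bar [([349.2, 152.8], 0.63), ([163.0, 224.2], 0.52)]
top lid_pointer [([322.6, 211.5], 0.87), ([316.4, 210.5], 0.2)]
top marker_bead [([361.1, 199.4], 0.59), ([316.5, 210.8], 0.42)]
top handle_bar [([362.4, 200.8], 0.59)]
[ 0.48059163 -0.2423637   0.17491608] [-7.95731004  3.80952747  0.31702566] 0.00767910558012826
```

View pics/c5.png

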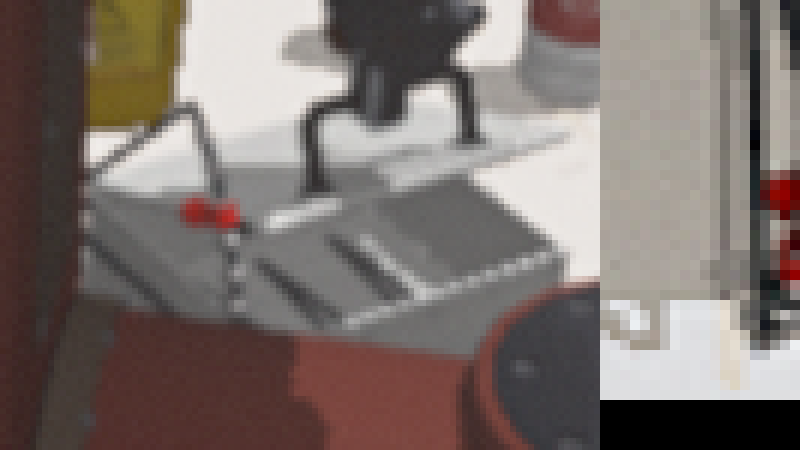

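The lid is up, held by the bar. The pointer tip shows at about (330,178), just below and to the right of the red bead at (322,175). I'll work out both angles in the same frame.

```bash
cat >> h.py <<'E'
H=np.array([.5995,0,.07])
def ang(X): w=X-H;return np.hypot(w[0],w[2]).round(4),np.arctan2(w[2],-w[0]).round(4)
E
python3 - <<'E'
from h import *
X,e=tri((328.9,179.9),(322.6,211.5));print("pointer net",X.round(4),e.round(4),ang(X))
for us in [(330.0,178.3),(330.8,178)]:
    X,e=tri(us,(322.6,211.5));print("pointer px",X.round(4),e.round(4),ang(X))
def cen(c,box,thr):
    p=cv2.imread(f"pics/{c}.png").astype(float);u0,u1,v0,v1=box
    w=np.clip(p[...,2]-p[...,1]-thr,0,None)[v0:v1,u0:u1];v,u=np.mgrid[v0:v1,u0:u1]
    return ((w*u).sum()/w.sum(),(w*v).sum()/w.sum())
a=cen("scene5",(318,325,170,181),20);b=cen("top5",(315,322,204,212),20);print(a,b)
X,e=tri(a,b);print("bead",X.round(4),e,ang(X))
def proj(c,X):
    k=cal(c);q=np.array(k["R"])@X+np.array(k["t"]);s=q[:2]/q[2];s=s*(1+k["k1"]*(s@s));K=np.array(k["K"]);return (K[0,0]*s[0]+K[0,2],K[1,1]*s[1]+K[1,2])
for th in (.39,.44,.47,.5):
    for n,y,r in(("bead",-.1165,.152),("tip",-.1295,.152)):
        P=np.array([H[0]-r*np.cos(th),y,.07+r*np.sin(th)]);print(th,n,np.round(proj("scene",P),1),np.round(proj("top",P),1))
g=cv2.cvtColor(cv2.imread("pics/scene5.png"),6);print("scene gray u322-339,v171-186");print(g[171:187,322:340])
g=cv2.cvtColor(cv2.imread("pics/top5.png"),6);print("top gray u314-332,v204-220");print(g[204:220,314:332])
E
```

```text
pointer net [ 0.4547 -0.1379  0.1242] 0.0035 (np.float64(0.1546), np.float64(0.3582))
pointer px [ 0.4531 -0.1382  0.1308] 0.0067 (np.float64(0.1585), np.float64(0.394))
pointer px [ 0.4523 -0.139   0.1322] 0.0091 (np.float64(0.1598), np.float64(0.3998))
(np.float64(322.1551724137931), np.float64(174.79582577132487)) (np.float64(317.81013916500996), np.float64(208.95328031809146))
bead [ 0.4611 -0.1182  0.1445] 1.8872322597120023e-06 (np.float64(0.1572), np.float64(0.4938))
0.39 bead [321.6 180. ] [316.5 210.2]
0.39 tip [325.3 178.9] [320.6 210.3]
0.44 bead [321.3 177.5] [316.8 209. ]
0.44 tip [324.9 176.5] [320.9 209.1]
0.47 bead [321. 176.] [317.  208.2]
0.47 tip [324.7 175. ] [321.1 208.3]
0.5 bead [320.7 174.6] [317.2 207.4]
0.5 tip [324.4 173.5] [321.3 207.5]
scene gray u322-339,v171-186
[[166 159 132  97  79 104 133 137 137 136 134 136 135 135 135 136 138 121]
 [123 123 120 108  86 107 134 137 137 136 136 136 135 136 136 135 133 115]
 [ 93  96 104 108 107 116 126 128 135 138 136 137 134 134 133 134 127 119]
 [ 76  73  81  89  98 107 106 119 135 137 133 133 134 139 145 146 148 1
[... 1432 characters left out ...]
 61 113 137 124 124 126]
 [149  65  89 105  29  53  55  30  18   8  15  20  24 108 136 128 131 129]
 [152  57  94 164 131  87 132 105  45   2   2   0  10 103 135 125 126 126]
 [150  64  95 152 120  34  55  60  57  81  88 100 101 114 130 124 121 120]
 [155  64  98 129  63  18  26  37  55  89  92 108 105 106 182 203 201 195]
 [127  66  75  84  56  78  92  80  47  91  91 106 100 103 138 189 211 212]
 [116  68  69  90  60  70  80  71  53  88 107 112 114 111 155 185 188 179]
 [117  70  35  47  35  44  46  42  34  54  90 115 116 111 123 119 113 111]
 [116  67  25  20  69 138 109  62  66 116 154 133 111 115 109 103 170 206]
 [157  94  41  41  61 134 111  38  34 116 155 133 109 111 106  98 173 206]]
```

Emit:
{"api": "carry_out", "payload": {
  "commands": [
    [0,0.003,-0.003,0,0],
    [0,0.006,-0.006,0,0],
    [0,0.009,-0.009,0,0],
    [0,0.01,-0.0105,0,0],
    [0,0.01,-0.0105,0,0],
    [0,0.01,-0.0105,0,0]
  ]
}}

```text
time_s: 12.05
tool_pos: [0.49, -0.2421, 0.1852]
ee_rot: [-0.002, 0.708, 0.706, -0.001]
wrist_force: [-10.8, 4.8, 0.3]
opening: 0.0075
gripper_force: 68.9
```

Run:
```python
from h import *
for c in("scene","top"):
    p,d=manip.snapshot(c);a=p[:,:,::-1];cv2.imwrite(f"pics/{c}6.png",a)
    for q in("lid_pointer","marker_bead"):
        print(c,q,[(np.round(x["xy"],1).tolist(),round(x["score"],2)) for x in manip.landmark_of(q,c)[:2]])
st=manip.state();print(st["tool_pos"],st["wrist_force"],st["opening"])
z=st["tool_pos"][2]-.1228+.12;print("lid from z",np.arcsin((z-.07)/.1553)-.3277)
A=cv2.imread("pics/scene6.png");g=cv2.cvtColor(A,6);print("scene gray u318-338,v168-182");print(g[168:183,318:339]);print((A[...,2].astype(int)-A[...,1])[168:183,318:334])
A=cv2.imread("pics/top6.png");g=cv2.cvtColor(A,6);print("top gray u314-332,v204-220");print(g[204:218,314:332]);print((A[...,2].astype(int)-A[...,1])[204:218,314:325])
s=cv2.resize(cv2.imread("pics/scene6.png")[155:195,305:345],(400,400),interpolation=3)
t=cv2.resize(cv2.imread("pics/top6.png")[195:225,305:335],(390,400),interpolation=3)
cv2.imwrite("pics/c6.png",np.hstack([s,t]))
```

```text
scene lid_pointer [([323.8, 176.9], 0.62)]
scene marker_bead [([320.5, 174.6], 0.59)]
top lid_pointer [([324.1, 209.5], 0.58)]
top marker_bead [([361.0, 198.9], 0.6), ([315.3, 209.1], 0.47)]
[ 0.48994424 -0.24201069  0.18510884] [-9.93069656  4.50476971  1.03444875] 0.0077123929553764275
lid from z 0.4806861076216994
scene gray u318-338,v168-182
[[193 188 175 161 139 123 101 107 117 121 129 130 131 132 132 132 131 131
  129 118 107]
 [164 162 158 151 133 123 108  96 100 113 129 132 132 131 130 130 129 134
  138 136 142]
 [133 132 134 134 130 130 116  91  84 109 129 131 131 132 131 130 139 165
  180 185 185]
 [117 117 124 122 124 126 117  94  80 105 124 124 122 129 134 143 170 202
  216 206 191]
 [105 105 105 108 105 106 107  98  96 114 115  97 101 122 137 164 194 205
  198 180 158]
 [107 100  91  91  87  86  88 104 136 156 134  87  83 107 124 152 173 163
  149 132 119]
 [109 102  84  75  74  73  73  93 128 146 124  93  88  99 108 120 126 120
  112 105 107]
 [109 102  84  71  71  66  61  68  91 104  99  99 100 103 102 106 106 106
  107 105 110]
 [108 101  85  70  70  67  64  63  72  8
[... 2626 characters left out ...]
 49 101 143 135 109 111 168 211 212 220]]
[[  3  -4   5   7   7   5   0  -1  -1  -3   2]
 [  8  -6   3   5   3   5  -4  -5  -1  -2  -4]
 [  3   0   1   2   3   8  -4  -3  -2   2   2]
 [  4  -6   7  35  50  31  -1  -3  -1   5  -2]
 [  5  -9  42 106 133  95   7   2   3   0  -1]
 [  6 -12  62 143 136 101  18   0   1   4   2]
 [  6  -9  27  80 127  90  12  -9   1   0   0]
 [  5  -1  -3  19  74  22  -4  -1   4   3   1]
 [  9  -3  -1   0  10  21  -6  -1  -3   1   0]
 [  7   0   1   7  31  34   2   2  -6  -3  -2]
 [  7   1  -1  21  72  40  22  37   9   0   2]
 [  6   0  -2  14  80  41  10  35  -2  -2   1]
 [  4   1 -10   9 144 158 129 102  11  -5   2]
 [  3  -1  -3  10 135 182 168 105   9  -7  -2]]
```

View pics/c6.png

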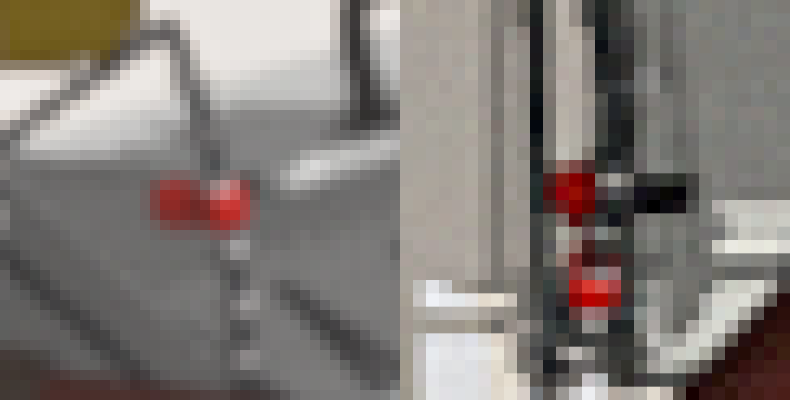

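On the left, the scene crop has the pointer pin running straight into the red marker at about (329,173). On the right, the top crop has the black pin at row 209.2 against bead row 209.0. They're level within about 0.01 rad, with the lid slightly low, so I'll make a last tiny raise.

Emit:
{"api": "carry_out", "payload": {
  "commands": [
    [0,0.0007,-0.0007,0,0],
    [0,0.0007,-0.0007,0,0],
    [0,0.0007,-0.0007,0,0],
    [0,0.0007,-0.0007,0,0],
    [0,0.0007,-0.0007,0,0]
  ]
}}

```text
time_s: 12.85
tool_pos: [0.4906, -0.242, 0.1857]
ee_rot: [-0.002, 0.708, 0.706, -0.001]
wrist_force: [-11.3, 3.7, 1.3]
opening: 0.0075
gripper_force: 68.8
```

Run:
```python
from h import *
st=manip.state();z=st["tool_pos"][2]-.0028;print("lid",np.arcsin((z-.07)/.1553)-.3277,st["tool_pos"],st["wrist_force"],st["dq"].round(4))
p,d=manip.snapshot("top");g=cv2.cvtColor(p,7);print(g[206:213,321:328])
p,d=manip.snapshot("scene");g=cv2.cvtColor(p,7);print(g[169:177,327:333])
```

```text
lid 0.48659029009703136 [ 0.49056557 -0.242005    0.18574016] [-11.316134     3.65640494   1.27352025] [ 0.0006 -0.0011  0.0001 -0.001  -0.0004  0.001 ]
[[ 35  43 109 130 122 103 110]
 [ 60  59  87 107  98  82  99]
 [151 108  33  40  41  18  71]
 [ 84  63  23  13   7   0  60]
 [ 40  40  28  27  17  15  77]
 [ 24  41 107 119 107 112 109]
 [ 96  53 112 130 114 122 107]]
[[116 130 132 133 132 130]
 [110 129 129 131 132 132]
 [103 115 112 120 129 137]
 [111 106  84  98 120 136]
 [156 131  86  79 105 121]
 [146 122  94  86 101 105]
 [105  98  97 103 105 105]
 [ 82  90 102 107 107 107]]
```

The pin is now centred at row 209.0, matching the bead, and the arm is steady. Handing in.

```bash
python3 -c "
from bench import manip
print(manip.job_done())"
```

```text
the job is handed in; nothing more can be done
None
```

The tape roll stands upright in the tray's free half, the lid is held with its pointer level with the red bead (about 0.487 rad, to roughly 0.01 rad), and the job is handed in.

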